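# Seat the stop pin in the potting table's stop rail

### The arm

A 6-joint arm with a two-finger parallel gripper is mounted at the origin on the work surface. World frame = base frame: x ahead of the robot, y to its left, z up, the work surface at z = 0. Lengths are in m, angles in rad, forces in N, time in s.
With the tool pointing down it reaches from about 0.375 to 0.9 m from the base axis. Payload 3.1 kg.
Tool frame: the origin (TCP) lies between the finger pads; the fingertips stand 11 mm ahead of it and the grasp point (between the pads) lies 8 mm behind it; z points along the fingers, y is the direction in which the jaws open and shut (so a half turn about z gives the same grasp; the last joint's range is limited). The gripper opens to 85 mm and grips with 20 to 120 N. Pads are 22 mm wide; open, the fingers measure 114 mm over their backs; the gripper's body (76 mm by 85 mm) begins 54 mm behind the grasp point. The pads swing forward as they close: fully open they stand 13 mm farther back than shut.
Start: joints at [1.03, 0.527, 1.433, -0, 1.181, -0.178], TCP at [0.222, 0.584, 0.242] pointing down, gripper open.
Joint ranges: [-3.08, 3.08], [-0.75, 2.2], [0.22, 2.44], [-1.43, 4.57], [0, 2.65], [-2.85, 2.85]. Speed limits (rad/s): [2.79, 2.79, 3.14, 3.14, 3.14, 3.14].

### API

Orientations are given as a unit quaternion [x, y, z, w].
In Python, from station import manip gives the robot as it stands. The module is installed in compiled form; this text tells all that it offers.
- The arm moves only by the tool arm_command, never from a script. Its argument "rows" is a list of rows, each a list of 3 entries, a list of its own where there are three numbers: the shift along the world's x, y, z in mm, then the turn about the world's z in rad, then the closure, from -1 (fully open) to 1 (shut), so that 0 is half open. A call has 1 to 12 rows; each row shifts and turns the commanded pose from where the row before left it; what a row does not reach is not made up. A row lasts 1/8 s, in which the tool goes at most 62.5 mm and 10.7 degrees, less where a joint would pass 70% of its speed; a pose out of reach is approached as far as the arm can. A call with a gripper value outside its range is refused whole. The fingers move at their own pace and stop on an object; "squeeze" is the grip in N (left out, the last holds). Time passes only in rows, so rows that do not move let the fingers close. It gives the time, the measured TCP pose, the force and the opening at its end, in the units of the state.
- manip.sense(): the state, without advancing time (a new reading comes with each control period).
- manip.snapshot(name): name is "scene" or "top"; returns the picture (400x640x3 uint8, blue, green, red); there is no depth.
- manip.get_calibration(name): a dict with "fovy" (degrees; the focal length in pixels is half the picture's height over the tangent of half this angle, whatever the lens; pixels are square), "cx", "cy" (the principal point, pixels), "k1" (the pictures are not rectified: a ray, as slopes to the right and down, at radius r is drawn at 1 + k1 r^2 times it, then the intrinsics apply), "R" (3x3) and "t" (3): a world point X has camera coordinates R X + t. Camera axes: x right, y down, z forward; pixel columns grow to the right and rows downward; lengths in m; the calibration is good to about 2 mm. A picture is of the moment at which its call begins. get_calibration takes no time and is no camera call.
- manip.sign_off(): hands the job in, once; it reports no verdict.
The state is a dict: "t": time; "q": joint angles; "qd": joint speeds; "tau": joint torques, N m; "tcp_pos": TCP position; "tool_rot": TCP orientation; "force": force on the tool from outside, world axes, zero at the start; "ft_torque": the same for the moment, N m; "finger_gap": opening from 0.0 (shut) to 1.0 (fully open).
Only numpy, scipy, OpenCV 4.12 (cv2) and the standard library are available. Lean on these libraries where they do the work, as an engineer would, in place of code of your own. Each camera call takes 0.05 s, during which the arm holds its last target.

### The job

Take the stop pin out of its wooden block, let its foot in through the square window of the slotted rail and, resting it lightly on the rail's floor, slide it along under the slot until the foot drops into the hidden groove; stop there and leave the pin standing upright in the groove, fully down, ready to hold a bonsai pot. Be gentle: never force the pin against the rail, and leave the other things on the table where they are.

Things in the scene. Friction and masses are not known exactly. Their poses are not given: they have to be found in the camera images.
- pin: Loose sprung stop pin, about 0.12 kg, 74 mm tall, standing in the block: a steel disc foot 18 mm in diameter, 8 mm high, on a round stem 8 mm in diameter, under a square wooden knob 26 x 26 mm, 40 to 74 mm above the foot's underside. Origin on the knob's axis, 57 mm under the knob's centre; z up; x, y square to the knob's sides. Any turn about z fits the rail.
- pin_knob (a point): Centre of the pin's wooden knob: the place to grasp. Axes as pin. It is 57 mm above the foot's underside while the spring is relaxed, less as the foot is pressed in.
- pin_foot (a point): Centre of the underside of the pin's foot. Axes as pin. A spring pushes the foot out: it begins to give at 1 N and is pressed in by 2 mm for each further 1 N, up to 8 mm (5 N); then it is rigid. Let go, it springs out again.
- block: Fixed wooden parking block, 70 (x) x 100 (y) x 30 mm high, origin at the centre of its underside. The pin stands at y = -22 mm in a 23 mm round hole 20 mm deep, so its foot is 10 mm above the table and its knob starts 20 mm above the block's top. A smaller hole (13 mm) at y = +28 mm is empty.
- rail: Fixed stop rail: closed channel, aluminium above and black below, 40 mm wide (x), 262 mm long (y), 32 mm high (z), origin at the centre of its underside on the table. Its 4 mm cover has a 28 x 28 mm square window centred at y = -105 mm and, from it, a 14 mm wide slot along the centre line to y = +95 mm. Rigid; contact is stiff.
- rail_window (a point): Centre of the rail's entry window, at the top of the cover, 32 mm above the table. Axes as rail: +y points along the slot, towards the groove. The pin's foot, too wide for the slot, gets in and out only here.
- rail_floor (a point): Point on the rail's centre line at y = 0, 14 mm above the table, at the height of the smooth dark floor inside (28 mm wide). The cover's underside is 14 mm above the floor, so the foot riding there has 6 mm of free height. One groove crosses the floor at right angles to the slot; where it is along the slot is not measured and it is hidden under the cover.
- rail_slot_end (a point): Far end of the slot, at the top of the cover, 200 mm along +y from the window's centre. The groove is 26 mm long along y, 10 mm deep, with upright walls, its centre 67 to 143 mm from the window's centre. On its bottom the foot's underside is 4 mm above the table and the knob's underside 12 mm above the cover.
- pot: Bystander: empty brown glazed bonsai pot, 88 x 138 x 55 mm, origin at the centre of its underside.
- chopstick: Bystander: wooden chopstick, 210 mm long, 7 mm thick, lying along its x axis, origin at the centre of its underside.
- claypot: Bystander: small terracotta pot, 72 mm wide, 65 mm high, origin at the centre of its underside.
- terrarium: Bystander: lidded glass terrarium, 210 x 160 x 202 mm, origin at the centre of its underside.
Mind the look-alikes: they are no part of the job. Leave any blue or yellow look-alike of the pin alone.

How it is judged:
By the outcome, as a careful person would: the job done as asked, in the order asked, and still so for the second after the job is handed in, with the robot touching nothing.
It also fails if it takes over 72 s, if anything falls off the work surface, if the arm or the gripper's body presses on something with over 40 N, if the wrist force passes 120 N, or if a joint passes its speed limit or range.

## Working session

There is one attempt and no reset: what is moved stays moved. The work goes in short steps, Python scripts to look and compute and a tool call to move; the robot and the scene stay as the last step left them, time stands still between calls to the robot, and variables do not carry over. Pictures are saved under pics/ and viewed, and the job is handed in when it is done.

Besides the shell and the picture viewer there is one more tool, called after "Call:" in YAML: its name, and indented under it one key for each argument. arm_command: Moves the arm, as the interface text tells. Its arguments: {"type":"object","properties":{"rows":{"type":"array","items":{"type":"array"}},"squeeze":{"type":"number"}},"required":["rows"]}

```bash
mkdir -p pics
python3 - <<'E'
from station import manip
import cv2
for n in("scene","top"):
    cv2.imwrite(f"pics/{n}0.png",manip.snapshot(n)); c=manip.get_calibration(n); print(n,c)
s=manip.sense();print(s)
E
```

```text
scene {'fovy': 43.76736790589678, 'cx': 308.500490890756, 'cy': 199.3400693955871, 'k1': -0.13296561564739914, 'R': array([[-0.28530132,  0.95820612,  0.02107566],
       [ 0.67326308,  0.21601448, -0.70714537],
       [-0.68214367, -0.18756004, -0.70675402]]), 't': array([ 0.08507869, -0.3922395 ,  1.77025557])}
top {'fovy': 43.628705157830254, 'cx': 321.520837626244, 'cy': 193.55789800967136, 'k1': -0.021311759575762916, 'R': array([[ 0.02223157, -0.99968486,  0.01165959],
       [-0.98030489, -0.02408677, -0.19601567],
       [ 0.19623474, -0.00707222, -0.98053144]]), 't': array([0.07904552, 0.61469413, 1.43933457])}
{'t': 0.1, 'q': array([ 1.02945644e+00,  5.28375862e-01,  1.43379078e+00, -3.07086935e-05,
        1.18141652e+00, -1.78505371e-01]), 'qd': array([-0.00012329, -0.0032391 , -0.00356022,  0.0009498 ,  0.00043403,
        0.00170652]), 'tau': array([-5.91296121e-04, -4.43302846e+01, -1.78583568e+01, -3.11015838e-04,
        3.80919693e-03,  2.20505120e-05]), 'tcp_pos': array([0.22147857, 0.58376116, 0.24142455]), 'tool_rot': array([ 1.80417916e-01,  9.83589541e-01, -9.36481154e-04, -3.37240157e-04]), 'force': array([-0.28415153,  0.50377295,  0.41434384]), 'ft_torque': array([-0.01448601, -0.03763548,  0.00914804]), 'finger_gap': 0.9981261768636536}
```

View pics/scene0.png

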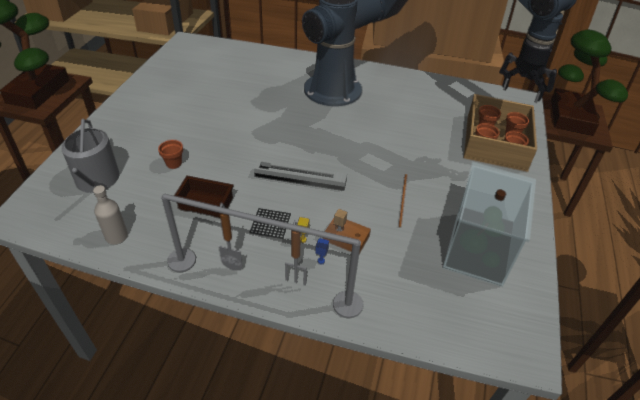

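View pics/top0.png

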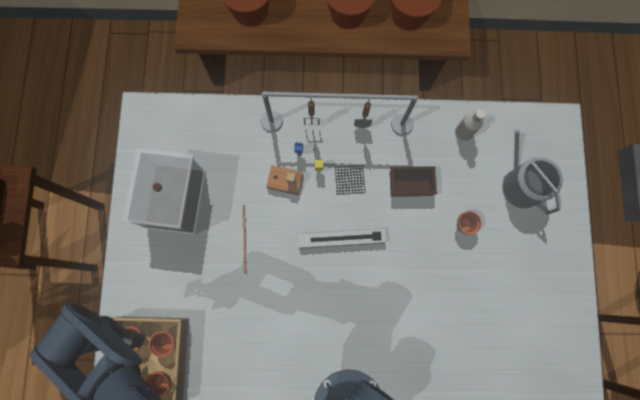

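The top view shows the rail at (343,239) with its window at the right end, near (377,237). The block is at (285,180). Three things could be taken for the pin: the wooden knob on the block at (291,177), the blue one at (298,147) and the yellow one at (319,164). By the description the wooden one is the pin, and I'll check it in a close crop.

```bash
cat > h.py <<'E'
import numpy as np,cv2
from station import manip
def cal(n):
    c=manip.get_calibration(n); f=200/np.tan(np.radians(c['fovy'])/2); return c,f
def proj(n,X):
    c,f=cal(n); p=c['R']@np.asarray(X,float)+c['t']; s=p[:2]/p[2]; r2=s@s; s=s*(1+c['k1']*r2); return np.array([c['cx'],c['cy']])+f*s
def ray(n,uv):
    c,f=cal(n); d=(np.asarray(uv,float)-[c['cx'],c['cy']])/f; s=d.copy()
    for _ in range(30): s=d/(1+c['k1']*(s@s))
    R=c['R']; return -R.T@c['t'], R.T@np.array([s[0],s[1],1])
def onz(n,uv,z):
    o,d=ray(n,uv); return o+d*(z-o[2])/d[2]
def crop(img,x0,y0,x1,y1,k): return cv2.resize(img[y0:y1,x0:x1],None,fx=k,fy=k,interpolation=cv2.INTER_CUBIC)
E
python3 - <<'E'
from h import *
t=cv2.imread('pics/top0.png');s=cv2.imread('pics/scene0.png')
cv2.imwrite('pics/c1.png',crop(t,255,140,355,200,8))
cv2.imwrite('pics/c2.png',crop(s,280,190,380,270,8)[:600])
cv2.imwrite('pics/c3.png',crop(t,293,215,393,260,8))
cv2.imwrite('pics/c4.png',crop(s,245,155,355,195,7))
for uv in [(291,177),(298,147),(319,164)]: print(onz('top',uv,.06))
for uv in [(268,97),(415,97)]: print('bar',onz('top',uv,.2))
E
```

```text
[0.66147339 0.18669042 0.06      ]
[0.75614461 0.16853751 0.06      ]
[0.70411789 0.10308981 0.06      ]
bar [0.85911037 0.25174518 0.2       ]
bar [ 0.8705005  -0.16449129  0.2       ]
```

View pics/c1.png

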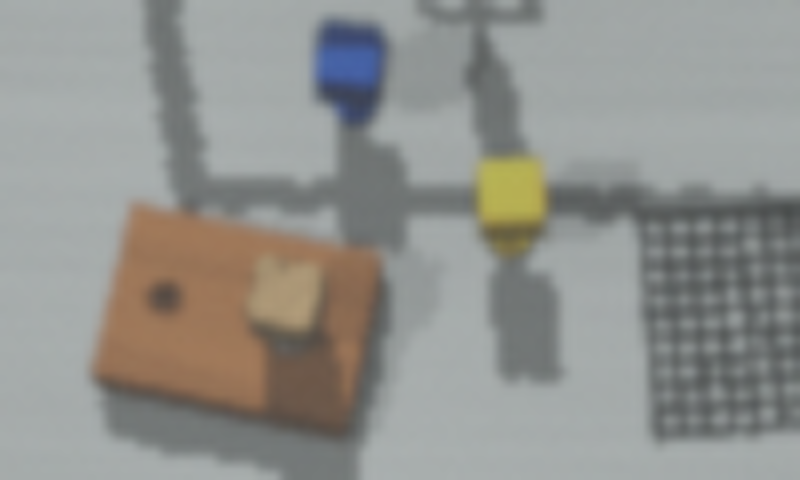

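View pics/c2.png

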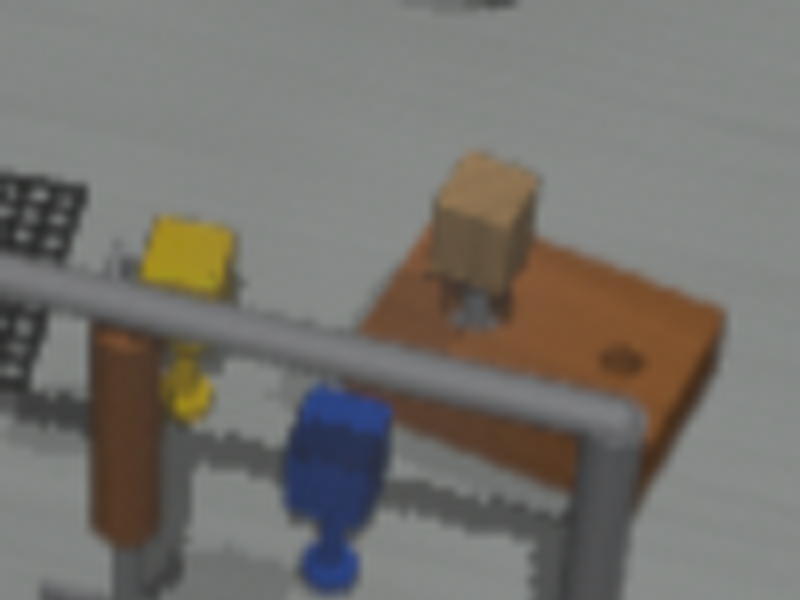

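View pics/c3.png

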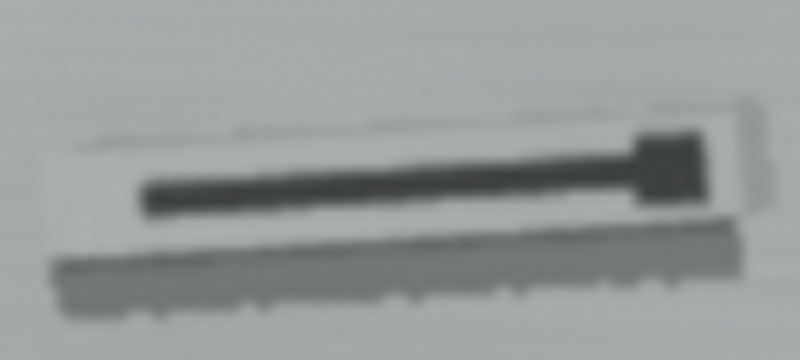

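View pics/c4.png

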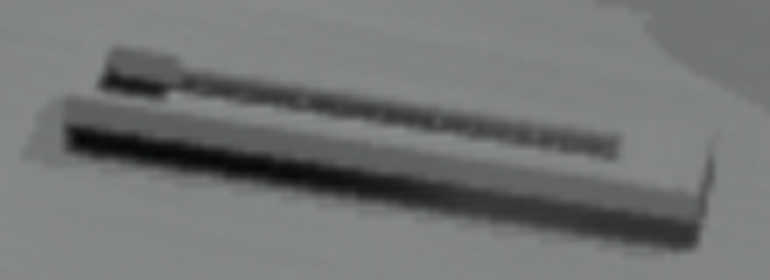

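The crops show the tan wooden knob with a steel stem standing in the block, at top (291,177) and scene (340,217). The blue and yellow look-alikes stand on the table beside it. The rail's window is at top (377,237), and its slot runs left, towards world +y. Next I'll measure them precisely.

Run:
```python
from h import *
t=cv2.imread('pics/top0.png');s=cv2.imread('pics/scene0.png')
# knob masks
for n,im,(x0,y0,x1,y1) in(('top',t,(280,168,302,192)),('scene',s,(330,205,352,232))):
    hsv=cv2.cvtColor(im,cv2.COLOR_BGR2HSV)[y0:y1,x0:x1]
    print(n);print(hsv[...,0]);print(hsv[...,1])
g=cv2.cvtColor(t,cv2.COLOR_BGR2GRAY)
print(g[225:250,368:390]); print(g[228:246,305:318])
```

```text
top
[[14 13 13 13 13 13 13 14 15 16 20 38 50 80 90 90 90 90 90 90 90 83]
 [13 13 13 13 13 13 14 13 13 12 13 13 14 15 15 23 30 50 50 80 90 90]
 [13 13 13 13 13 13 13 13 13 13 13 13 13 13 12 13 14 14 13 13 14 15]
 [13 13 13 13 13 13 13 14 15 14 14 13 13 13 13 13 13 13 12 13 13 13]
 [13 13 14 13 13 13 14 16 18 16 15 15 14 14 14 13 13 13 14 13 13 13]
 [13 13 13 13 13 13 14 18 19 18 18 18 18 18 16 14 13 12 13 13 13 13]
 [13 12 13 13 13 13 14 18 18 18 18 18 18 18 18 15 13 13 13 13 13 13]
 [13 13 13 13 13 14 15 17 18 18 18 19 18 18 18 16 13 13 13 12 12 13]
 [13 13 13 13 13 14 16 18 18 18 18 19 18 18 18 16 12 12 13 13 13 13]
 [13 13 13 13 13 14 18 18 18 18 18 18 19 18 18 15 13 13 13 13 13 11]
 [13 13 13 13 13 14 17 18 18 18 19 19 19 18 18 13 13 13 13 13 13 11]
 [13 13 13 13 13 14 17 18 18 18 18 18 18 18 17 13 13 13 13 13 12 13]
 [13 13 13 13 13 13 14 18 18 18 18 18 19 18 17 13 13 13 13 13 13 13]
 [14 14 13 14 13 13 13 14 17 18 18 18 18 17 15 12 12 13 13 12 12 16]
 [13 13 13 14 14 13 13 13 14 18 20 19 20 16 14 12 12 13 13 12 13 20]
 [14 13 13 13 13 13 13 13 13 14 15 15 15 13 14 12 13 13 13 13
[... 10440 characters left out ...]
62 161 162 163 165 165 164 164 168 169]
 [170 170 171 169 170 170 170 171 170 171 171 172 172]
 [174 173 173 172 172 172 172 171 172 172 172 171 172]
 [174 174 174 172 172 171 167 164 163 164 163 163 162]
 [174 174 174 173 171 162 145 133 130 128 126 125 121]
 [173 173 175 173 166 139 105  90  86  85  83  81  79]
 [173 174 174 173 164 128  84  67  66  67  69  67  65]
 [173 173 174 173 165 131  86  68  68  67  67  68  67]
 [173 174 174 172 167 145 106  91  94  96 104 107 107]
 [172 174 174 173 172 162 140 137 140 144 154 158 158]
 [172 174 174 173 173 172 166 166 166 167 171 172 171]
 [173 174 174 173 173 172 172 172 171 172 172 171 172]
 [172 173 173 172 169 169 167 165 165 165 164 165 163]]
```

Run:
```python
from h import *
t=cv2.imread('pics/top0.png');s=cv2.imread('pics/scene0.png')
for n in('top','scene'):
    c,f=cal(n); print(n,-c['R'].T@c['t'],f)
g=cv2.cvtColor(t,cv2.COLOR_BGR2GRAY).astype(float)
def cross(v,lv):
    i=np.where((v[:-1]-lv)*(v[1:]-lv)<0)[0]; return [k+(lv-v[k])/(v[k+1]-v[k]) for k in i]
lv=118
up=[];lo=[]
for c in range(314,368):
    a=[x+228 for x in cross(g[228:246,c],lv)]
    if len(a)>=2: up.append((c,a[0])); lo.append((c,a[1]))
U=np.array([onz('top',p,.032)[:2] for p in up]);L=np.array([onz('top',p,.032)[:2] for p in lo])
pu=np.polyfit(U[:,1],U[:,0],1);pl=np.polyfit(L[:,1],L[:,0],1)
print('slot edges x=f(y)',pu,pl,'res',np.std(U[:,0]-np.polyval(pu,U[:,1])))
m=(U+L)/2; pm=np.polyfit(m[:,1],m[:,0],1); print('mid',pm,'angle',np.arctan(pm[0]),'width',np.mean(U[:,0]-L[:,0]))
# ends
for r in(239,240): 
    a=cross(g[r,302:320],lv); print('left end',r,[onz('top',(302+x,r),.032)[:2] for x in a])
for r in range(233,239):
    a=cross(g[r,374:392],lv); print('win right',r,[onz('top',(374+x,r),.032)[:2] for x in a][:1])
for r in(232,233,240):
    a=cross(g[r,360:378],lv); print('win left',r,[onz('top',(360+x,r),.032)[:2] for x in a])
for c in range(374,380):
    a=cross(g[225:246,c],lv); print('win ud',c,[np.round(onz('top',(c,225+x),.032)[:2],4) for x in a])
# rail outline
for c in(310,330,350,370): print('outline col',c,g[224:256,c].astype(int))
```

```text
top [0.31838292 0.1040059  1.53088085] 499.6726304841229
scene [1.49592207 0.33523571 0.9719718 ] 497.92530404471165
slot edges x=f(y) [-0.07299764  0.49232185] [-0.06920377  0.47958111] res 0.002325406297860904
mid [-0.07110254  0.48595136] angle -0.07098308378232866 width 0.012606997464372926
left end 239 [array([0.47832793, 0.1240223 ])]
left end 240 [array([0.47532428, 0.12375737])]
win right 233 [array([ 0.50139432, -0.08728847])]
win right 234 [array([ 0.49837837, -0.08787523])]
win right 235 [array([ 0.49535824, -0.08818301])]
win right 236 [array([ 0.49233397, -0.08821254])]
win right 237 [array([ 0.48931811, -0.08850548])]
win right 238 []
win left 232 [array([ 0.50383834, -0.06204649])]
win left 233 [array([ 0.50077546, -0.06068038])]
win left 240 [array([ 0.47970511, -0.06422838])]
win ud 374 [array([ 0.5059, -0.0678]), array([ 0.4792, -0.0678]), array([ 0.4712, -0.0678])]
win ud 375 [array([ 0.506 , -0.0708]), array([ 0.4793, -0.0708]), array([ 0.4715, -0.0708])]
win ud 376 [array([ 0.5061, -0.0738]), array([ 0.4794, -0.0738]), array([ 0.4715, -0.0739])]
win ud 377 [array([ 0.5063, -0.0768]), array([ 0.4796, -0.0769]), array([ 0.4714, -0.0769])]
win ud 378 [array([ 0.5068, -0.0799]), array([ 0.4801, -0.0799]), array([ 0.4721, -0.0799])]
win ud 379 [array([ 0.5071, -0.0829]), array([ 0.4804, -0.0829]), array([ 0.4724, -0.0829])]
outline col 310 [170 169 168 167 168 167 167 166 158 162 170 172 171 162 139 128 131 145
 162 172 172 169 150 112 109 116 116 118 117 130 157 166]
outline col 330 [170 169 169 169 168 169 165 160 165 171 172 165 131  87  67  66  92 141
 166 171 166 137 107 113 117 116 116 117 131 158 166 166]
outline col 350 [168 168 168 169 168 166 161 169 171 169 163 121  78  65  68 106 159 170
 170 164 128 106 113 118 118 117 117 130 159 168 167 166]
outline col 370 [167 165 165 165 165 161 168 170 168 159 112  71  65  70 111 158 169 169
 160 119 112 118 117 118 119 119 132 159 167 169 170 169]
```

Run:
```python
from h import *
s=cv2.imread('pics/scene0.png');t=cv2.imread('pics/top0.png')
# knob top by hue+sat both views
hs=cv2.cvtColor(t,cv2.COLOR_BGR2HSV); 
m=((hs[...,0]>=16)&(hs[...,0]<=20)&(hs[...,1]>60)&(hs[...,1]<92)).astype(np.uint8); m[:168]=0;m[183:]=0;m[:,:283]=0;m[:,298:]=0
for k in (cv2.minAreaRect(cv2.findNonZero(m)),):
    print('top rect',k); print([np.round(onz('top',p,.084),4) for p in cv2.boxPoints(k)])
M=cv2.moments(m,True); c=(M['m10']/M['m00'],M['m01']/M['m00']); print('top centroid',c,M['m00'],onz('top',c,.084))
print('mu',M['mu20'],M['mu02'],M['mu11'])
for nm,uv in(('apexback',(338.5,208.3)),('right',(347,211.5)),('left',(334.3,214.8)),('front',(343.8,218.6))): print(nm,onz('scene',uv,.084))
# block: corners from crop c1
for p in((135,205),(383,255),(347,432),(95,378)): 
    uv=(255+p[0]/8-.5,140+p[1]/8-.5); print('block',onz('top',uv,.03))
print('hole',onz('top',(255+165/8-.5,140+296/8-.5),.03))
```

```text
top rect ((290.3653869628906, 176.673095703125), (8.825225830078125, 8.629110336303711), 11.309932708740234)
[array([0.6462, 0.2022, 0.084 ]), array([0.6721, 0.1982, 0.084 ]), array([0.6675, 0.1722, 0.084 ]), array([0.6416, 0.1764, 0.084 ])]
top centroid (290.3376623376623, 176.58441558441558) 77.0 [0.65709341 0.18735125 0.084     ]
mu 485.2207792196423 488.7012987011112 25.80519480444491
apexback [0.64627072 0.17956627 0.084     ]
right [0.65053085 0.20232797 0.084     ]
left [0.67093174 0.17515167 0.084     ]
front [0.67620247 0.20044896 0.084     ]
block [0.70468326 0.25038028 0.03      ]
block [0.6871778  0.15387394 0.03      ]
block [0.61715793 0.16556816 0.03      ]
block [0.63589707 0.26283054 0.03      ]
hole [0.66883661 0.2373146  0.03      ]
```

Call:
arm_command:
  rows:
    - [[25,-48,0],0.03,-1]
    - [[25,-48,0],0.03,-1]
    - [[26,-48,0],0.03,-1]
    - [[26,-48,0],0.03,-1]
    - [[25,-48,0],0.03,-1]
    - [[25,-48,0],0.035,-1]
    - [[26,-46,0],0,-1]
    - [[51,-12,-15],0,-1]
    - [[52,-12,-15],0,-1]
    - [[51,-12,-15],0,-1]
    - [[52,-13,-15],0,-1]
    - [[52,-13,-15],0,-1]
  squeeze: 30

```text
t: 1.6
tcp_pos: [0.659, 0.1877, 0.1662]
tool_rot: [0.089, 0.996, -0.0, -0.001]
force: [0.8, 0.6, -0.0]
finger_gap: 0.998
```

Call:
arm_command:
  rows:
    - [[0,0,0],0,-1]
    - [[0,0,0],0,-1]
    - [[0,0,0],0,-1]

```text
t: 1.98
tcp_pos: [0.6564, 0.1889, 0.1677]
tool_rot: [0.088, 0.996, -0.0, -0.0]
force: [0.9, -0.2, -0.1]
finger_gap: 1.001
```

Run:
```python
from h import *
t=manip.snapshot('top');s=manip.snapshot('scene')
cv2.imwrite('pics/t1.png',t);cv2.imwrite('pics/s1.png',s)
k=np.vstack([crop(t,240,130,360,200,5),crop(s,280,170,400,240,5)]);cv2.imwrite('pics/k1.png',cv2.resize(k,None,fx=.8,fy=.8))
st=manip.sense();print(st['tcp_pos'],st['tool_rot'],st['force'],st['t'],st['q'])
# robust rail fit from t0
g=cv2.cvtColor(cv2.imread('pics/top0.png'),cv2.COLOR_BGR2GRAY).astype(float)
def sub(v,lv):
    i=np.argmin(v); a=i
    while v[a]<lv:a-=1
    b=i
    while v[b]<lv:b+=1
    return a+(lv-v[a])/(v[a+1]-v[a]), b-1+(lv-v[b-1])/(v[b]-v[b-1])
P=[]
for c in range(316,366):
    r0=int(round(239-(c-315)*.055)); a,b=sub(g[r0-6:r0+6,c],118); P.append(((c,a+r0-6),(c,b+r0-6)))
U=np.array([onz('top',p[0],.032)[:2] for p in P]);L=np.array([onz('top',p[1],.032)[:2] for p in P])
for e in(U,L,(U+L)/2):
    p=np.polyfit(e[:,1],e[:,0],1);print(p,np.std(e[:,0]-np.polyval(p,e[:,1])))
```

```text
[0.65678131 0.18904268 0.1681458 ] [8.82276087e-02 9.96100332e-01 6.38479497e-05 1.14132397e-04] [-1.23487478 -0.45734908 -0.12584364] 2.075 [ 1.17088410e-01  6.86972262e-01  1.33998158e+00  8.73927126e-05
  1.11438930e+00 -1.27706147e+00]
[-0.08507615  0.49317059] 0.00019307057715372024
[-0.08392952  0.4806166 ] 0.00022761832568564026
[-0.08450338  0.48689356] 0.0001777610349635578
```

View pics/k1.png

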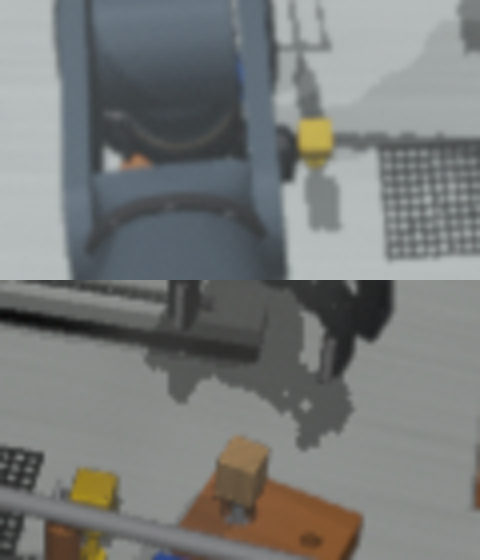

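The crop shows the wooden pin at (243,470), still in its block, with the open fingers above it and clear of yellow. Descending.

Call:
arm_command:
  rows:
    - [[2,-1,-30],0,-1]
    - [[0,0,-30],0,-1]
    - [[0,0,-25],0,-1]
    - [[0,0,-15],0,-1]
    - [[0,0,-10],0,-1]
    - [[0,0,0],0,-1]
    - [[0,0,0],0,-1]

```text
t: 2.95
tcp_pos: [0.6605, 0.1874, 0.0583]
tool_rot: [0.089, 0.996, 0.0, 0.001]
force: [-0.1, 0.4, -0.0]
finger_gap: 1.007
```

Run:
```python
from h import *
s=manip.snapshot('scene')
cv2.imwrite('pics/k2.png',crop(s,280,160,400,250,6))
st=manip.sense();print(st['tcp_pos'],st['force'],st['t'])
print(proj('scene',st['tcp_pos']))
```

```text
[0.66055294 0.18739155 0.05839697] [0.35168949 0.03357177 0.02266511] 3.0
[339.48148655 220.01895153]
```

View pics/k2.png

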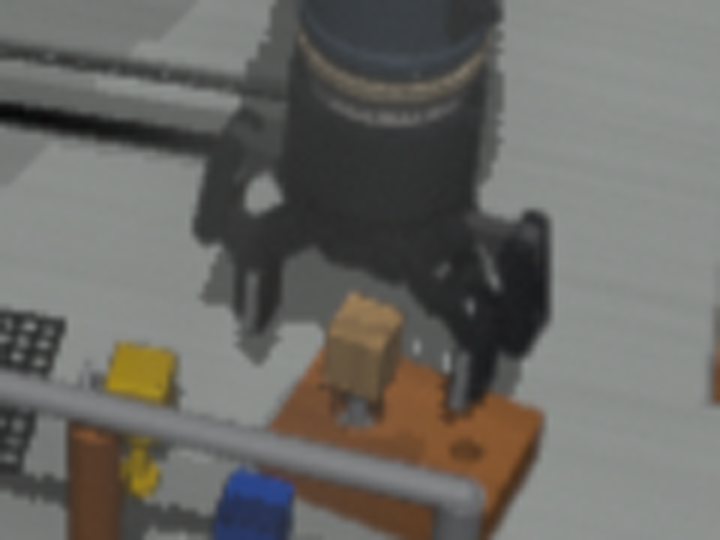

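The fingers straddle the knob at crop (262,290) and (470,375), with the knob at (362,355), so it is centred. Closing.

Call:
arm_command:
  rows:
    - [[0,0,0],0,0]
    - [[0,0,0],0,0.3]
    - [[0,0,0],0,1]
    - [[0,0,0],0,1]
    - [[0,0,0],0,1]
    - [[0,0,0],0,1]
    - [[0,0,0],0,1]
    - [[0,0,0],0,1]
  squeeze: 30

```text
t: 4.0
tcp_pos: [0.6598, 0.1873, 0.0573]
tool_rot: [0.089, 0.996, -0.0, 0.0]
force: [0.8, 0.5, 0.9]
finger_gap: 0.298
```

Run:
```python
from h import *
s=manip.snapshot('scene')
cv2.imwrite('pics/k3.png',crop(s,280,160,400,250,6))
st=manip.sense();print(st['tcp_pos'],st['force'],st['t'],st['finger_gap'])
```

```text
[0.65981613 0.18730307 0.05732999] [-0.24237226  0.07960792  1.05691906] 4.05 0.2975540901193765
```

View pics/k3.png

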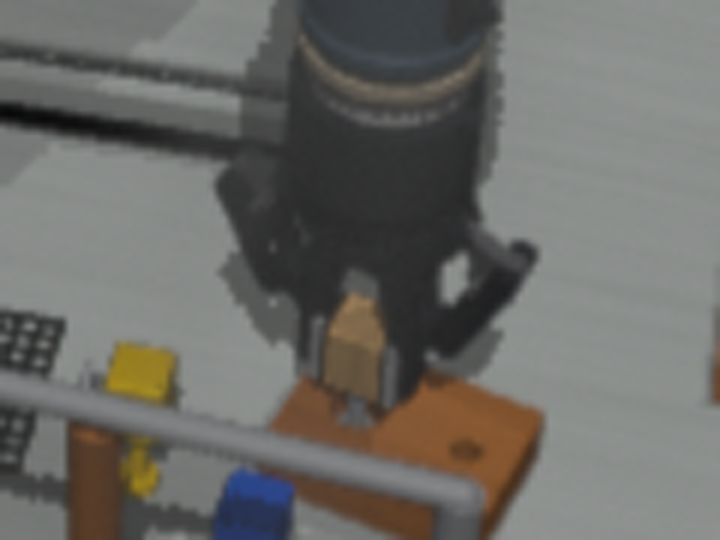

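The fingers hold the knob on both sides at crop (355,350), and the gap of 25 mm is right for the knob. Lifting.

Call:
arm_command:
  rows:
    - [[0,0,8],0,1]
    - [[0,0,12],0,1]
    - [[0,0,25],0,1]
    - [[0,0,30],0,1]
    - [[0,0,15],0,1]
    - [[0,0,0],0,1]
    - [[0,0,0],0,1]

```text
t: 4.92
tcp_pos: [0.6589, 0.1872, 0.1463]
tool_rot: [0.089, 0.996, -0.0, -0.001]
force: [0.0, -0.2, 0.0]
finger_gap: 0.297
```

Run:
```python
from h import *
s=manip.snapshot('scene')
cv2.imwrite('pics/k4.png',crop(s,280,150,400,240,6))
st=manip.sense();print(st['tcp_pos'],st['force'],st['t'],st['finger_gap'])
```

```text
[0.65873397 0.18715654 0.1458893 ] [-0.30032529  1.02539423 -1.63097238] 4.975 0.2986898122840789
```

View pics/k4.png

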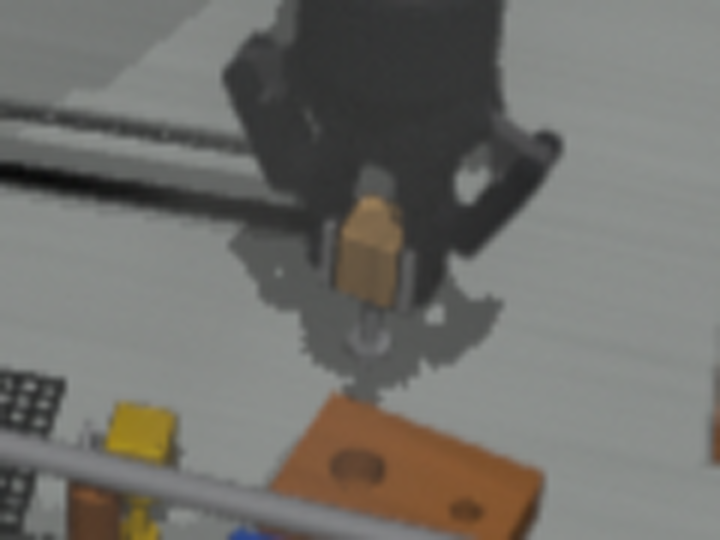

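The crop shows the pin lifted clear, foot at (368,340), and the empty hole at (357,467). Next I'll measure the pin axis against the TCP and average the force noise.

```bash
cat >> h.py <<'E'
def fz(n=6):
    F=[];P=[]
    for _ in range(n):
        manip.snapshot('scene'); s=manip.sense(); F.append(s['force']); P.append(s['tcp_pos'])
    return np.mean(F,0),np.std(F,0),np.mean(P,0),s
E
python3 - <<'E'
from h import *
F,sd,P,s=fz(8); print(F,sd,P,s['t'])
toS=lambda p:(280+(p[0]+.5)/6-.5,150+(p[1]+.5)/6-.5)
print('hole',onz('scene',toS((357.5,467)),.03))
# foot centre: underside at P.z-.0473, visible disc ~ mid height +4mm
zf=P[2]-.0473
for nm,p,z in(('foot mid',(368,341),zf+.004),('knob bottom front corner',(382,306),zf+.040),('stem',(371,318),zf+.028)):
    print(nm,onz('scene',toS(p),z), 'tcp',P[:2])
im=cv2.imread('pics/k4.png'); 
for z in(0,.008,.04,.074):
    u=proj('scene',[P[0],P[1],zf+z]); q=((u-[280,150]+.5)*6-.5).astype(int); cv2.circle(im,tuple(int(v) for v in q),3,(0,255,0),-1)
cv2.imwrite('pics/k4b.png',crop(im,260,120,480,400,2)[:600])
E
```

```text
[ 0.00997696 -0.02718591 -1.26894159] [0.27224224 0.47372331 0.49717277] [0.65928178 0.18723174 0.14632671] 5.375
hole [0.65964372 0.18825975 0.03      ]
foot mid [0.65647008 0.1869741  0.10302671] tcp [0.65928178 0.18723174]
knob bottom front corner [0.67082733 0.19374497 0.13902671] tcp [0.65928178 0.18723174]
stem [0.66685496 0.18912379 0.12702671] tcp [0.65928178 0.18723174]
```

View pics/k4b.png

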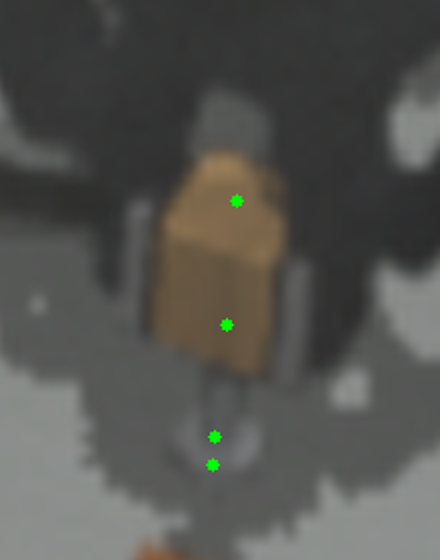

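Run:
```python
from h import *
im=cv2.imread('pics/scene0.png')
ax=np.array([-.0845,1]);ax=ax/np.linalg.norm(ax);nx=np.array([ax[1],-ax[0]])
w=np.array([.4931,-.0745])
k=12;x0,y0=246,155
c=crop(im,x0,y0,x0+60,y0+40,k)
c=cv2.convertScaleAbs(c,alpha=1.6)
def pt(X): u=proj('scene',X); q=(u-[x0,y0]+.5)*k-.5; return tuple(int(round(v)) for v in q)
def poly(P): cv2.polylines(c,[np.array([pt([*p,.032]) for p in P])],True,(0,255,0),1)
poly([w+a*.014*nx+b*.014*ax for a,b in((1,1),(1,-1),(-1,-1),(-1,1))])
poly([w+a*.007*nx+b*ax for a,b in((1,.014),(1,.2),(-1,.2),(-1,.014))])
poly([w+a*.02*nx+b*ax for a,b in((1,-.026),(1,.236),(-1,.236),(-1,-.026))])
cv2.imwrite('pics/w1.png',c)
im=cv2.imread('pics/scene0.png');x0,y0=300,165
c=crop(im,x0,y0,x0+60,y0+35,k);c=cv2.convertScaleAbs(c,alpha=1.6)
poly([w+a*.007*nx+b*ax for a,b in((1,.014),(1,.2),(-1,.2),(-1,.014))])
poly([w+a*.02*nx+b*ax for a,b in((1,-.026),(1,.236),(-1,.236),(-1,-.026))])
cv2.imwrite('pics/w2.png',c)
```

```text
(no output)
```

View pics/w1.png

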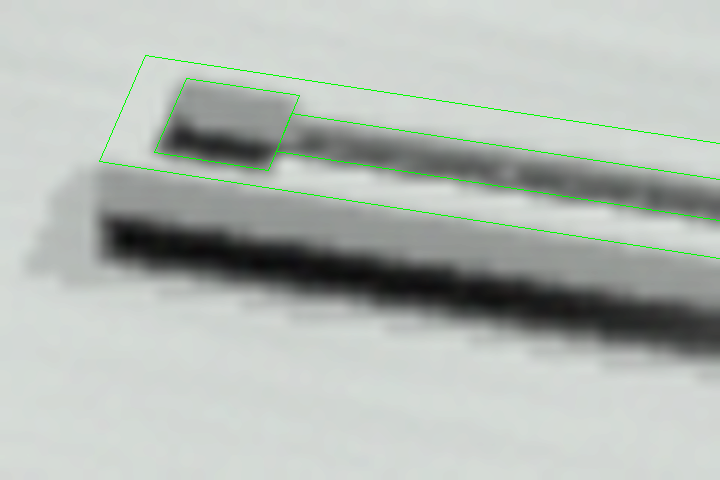

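View pics/w2.png

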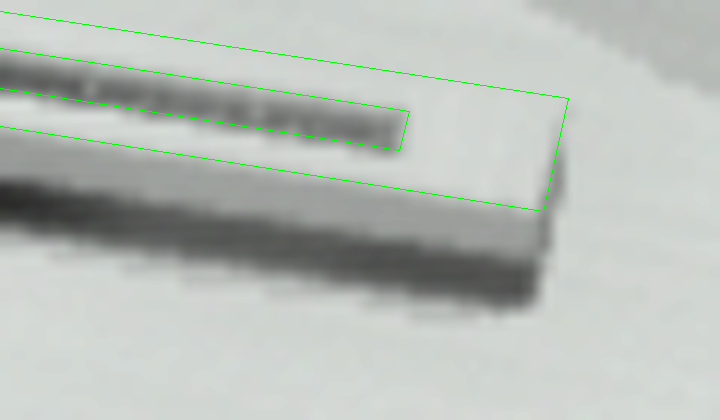

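The drawn rail model fits the scene view to within about 0.4 px (about 1 mm), with the window corners near crop (155–300, 78–170). Both views agree. Carrying the pin over the window.

Call:
arm_command:
  rows:
    - [[-15,-24,0],0.02,1]
    - [[-25,-40,0],0.04,1]
    - [[-28,-44,0],0.04,1]
    - [[-28,-44,0],0.04,1]
    - [[-28,-44,0],0.04,1]
    - [[-24,-38,0],0.04,1]
    - [[-18,-28,-10],0.04,1]
    - [[0,0,-20],0,1]
    - [[0,0,-15],0,1]
    - [[0,0,-5],0,1]
    - [[0,0,0],0,1]
    - [[0,0,0],0,1]

```text
t: 6.88
tcp_pos: [0.4943, -0.0744, 0.0977]
tool_rot: [-0.042, 0.999, -0.0, 0.0]
force: [0.9, 0.0, -0.6]
finger_gap: 0.3
```

Run:
```python
from h import *
F,sd,P,s=fz(6); print(F,sd,P,s['tool_rot'],s['t'])
im=manip.snapshot('scene');cv2.imwrite('pics/s5.png',im)
k=10;x0,y0=236,130
c=crop(im,x0,y0,x0+70,y0+60,k);c=cv2.convertScaleAbs(c,alpha=1.6)
def pt(X): u=proj('scene',X); q=(u-[x0,y0]+.5)*k-.5; return tuple(int(round(v)) for v in q)
for z in(0,.008,.04,.074): cv2.circle(c,pt([P[0],P[1],P[2]-.0473+z]),2,(0,255,0),-1)
cv2.imwrite('pics/w5.png',c)
cv2.imwrite('pics/t5.png',crop(manip.snapshot('top'),290,190,410,270,6))
```

```text
[ 0.01109219  0.06070126 -1.05755581] [0.21164041 0.25204263 0.20357947] [ 0.4941141  -0.07460919  0.0977114 ] [-4.11726631e-02  9.99152004e-01 -1.26618464e-04  2.60794665e-04] 7.175
```

View pics/w5.png

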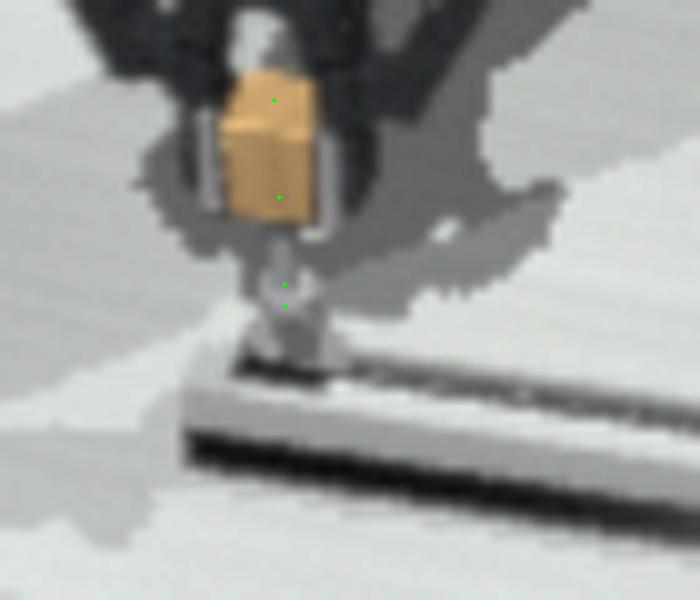

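View pics/t5.png

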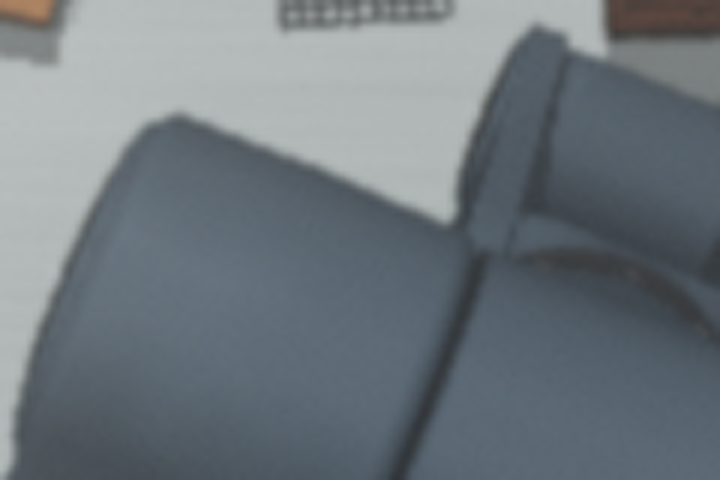

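Run:
```python
from h import *
P=np.array([.4941,-.0746,.0977]);ax=np.array([-.0823,.9966]);nx=np.array([ax[1],-ax[0]])
k=10;x0,y0=236,130
im=cv2.imread('pics/s5.png');c=crop(im,x0,y0,x0+70,y0+60,k);c=cv2.convertScaleAbs(c,alpha=1.6)
def pt(X): u=proj('scene',X); q=(u-[x0,y0]+.5)*k-.5; return [int(round(v)) for v in q]
for z in(.04,.074):
    cv2.polylines(c,[np.array([pt([*(P[:2]+a*.013*nx+b*.013*ax),P[2]-.0473+z]) for a,b in((1,1),(1,-1),(-1,-1),(-1,1))])],True,(0,255,0),1)
th=np.linspace(0,6.28,40)
for z in(0,.008):cv2.polylines(c,[np.array([pt([P[0]+.009*np.cos(q),P[1]+.009*np.sin(q),P[2]-.0473+z]) for q in th])],True,(0,0,255),1)
cv2.imwrite('pics/w5b.png',c[:420])
```

```text
(no output)
```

View pics/w5b.png

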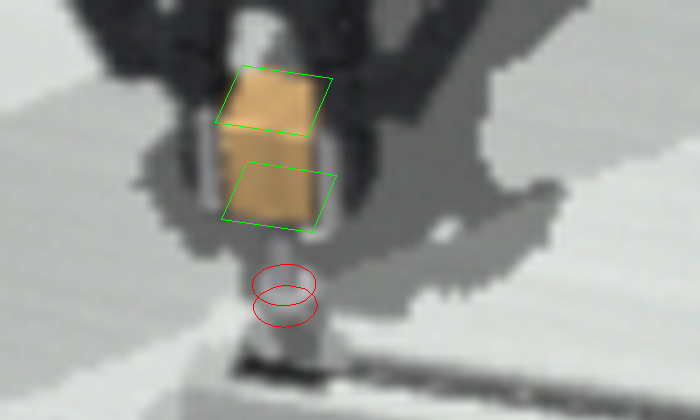

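Call:
arm_command:
  rows:
    - [[1,0,-8],0,1]
    - [[0,0,-8],0,1]
    - [[0,0,-5],0,1]
    - [[0,0,-4],0,1]
    - [[0,0,-3],0,1]
    - [[0,0,-2],0,1]
    - [[0,0,0],0,1]
    - [[0,0,0],0,1]

```text
t: 8.28
tcp_pos: [0.4949, -0.0747, 0.0675]
tool_rot: [-0.041, 0.999, -0.0, 0.0]
force: [-0.4, -0.5, -1.0]
finger_gap: 0.299
```

Run:
```python
from h import *
F,sd,P,s=fz(6); print(F,sd,P,s['t'])
im=manip.snapshot('scene');cv2.imwrite('pics/s6.png',im)
c=crop(im,236,130,306,190,10);c=cv2.convertScaleAbs(c,alpha=1.6);cv2.imwrite('pics/w6.png',c)
```

```text
[ 0.0913026   0.26135499 -0.89613749] [0.36817123 0.35014878 0.40259082] [ 0.49485527 -0.07472179  0.06744922] 8.575
```

View pics/w6.png

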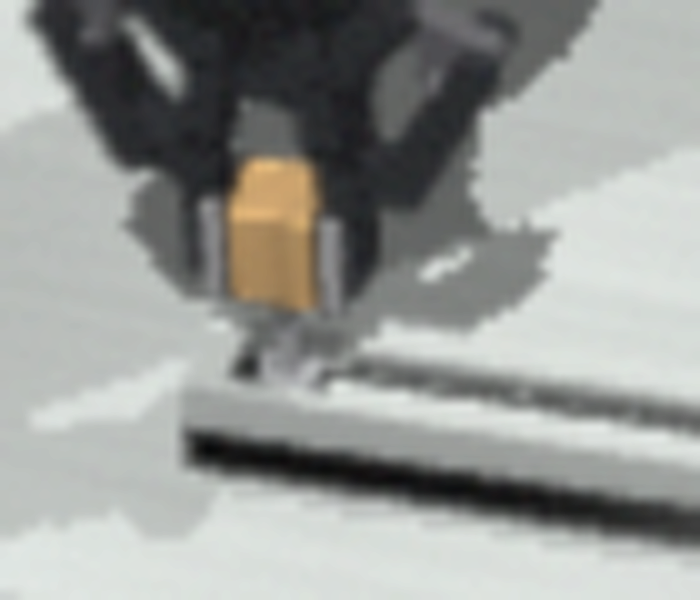

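The foot is inside the window at crop (290,365) with no contact force. Lowering slowly to the floor.

Call:
arm_command:
  rows:
    - [[0,0,-2],0,1]
    - [[0,0,-2],0,1]
    - [[0,0,-1],0,1]
    - [[0,0,-1],0,1]
    - [[0,0,0],0,1]
    - [[0,0,0],0,1]

```text
t: 9.38
tcp_pos: [0.4947, -0.0747, 0.0614]
tool_rot: [-0.041, 0.999, 0.0, -0.0]
force: [0.4, 0.1, 0.0]
finger_gap: 0.298
```

Run:
```python
from h import *
F,sd,P,s=fz(8); print(F,sd,P,s['t'])
```

```text
[-0.30316363 -0.02207289  0.5401461 ] [0.51802436 0.30165369 0.35628057] [ 0.49471844 -0.0746678   0.06137744] 9.775
```

Call:
arm_command:
  rows:
    - [[0,0,-1],0,1]
    - [[0,0,-0.5],0,1]
    - [[0,0,0],0,1]
    - [[0,0,0],0,1]

```text
t: 10.28
tcp_pos: [0.4947, -0.0747, 0.0598]
tool_rot: [-0.041, 0.999, 0.0, -0.0]
force: [-0.6, 0.3, 1.1]
finger_gap: 0.301
```

Run:
```python
from h import *
F,sd,P,s=fz(8); print(F,sd,P,s['t'])
```

```text
[-1.16390941  0.11774528  1.53634652] [0.23653681 0.23927579 0.30755053] [ 0.4947251  -0.07466881  0.05981814] 10.675
```

Contact began near TCP z 62.5 mm, and the pin is now pressed at about 2.6 N. I'll ease off 1 mm and start the slide.

Call:
arm_command:
  rows:
    - [[-0.3,0,1],0,1]
    - [[-0.2,2,0],0,1]
    - [[-0.4,4,0],0,1]
    - [[-0.4,5,0],0,1]
    - [[-0.4,5,0],0,1]
    - [[-0.3,4,0],0,1]
    - [[0,0,0],0,1]

```text
t: 11.55
tcp_pos: [0.4926, -0.054, 0.0608]
tool_rot: [-0.041, 0.999, 0.0, -0.0]
force: [0.3, 0.8, 1.0]
finger_gap: 0.297
```

Run:
```python
from h import *
F,sd,P,s=fz(6); print(F,sd,P,s['t'])
```

```text
[0.14634945 1.33634978 0.78477076] [0.4743754  0.54580447 0.57330507] [ 0.49249069 -0.0543659   0.06074008] 11.85
```

Call:
arm_command:
  rows:
    - [[-0.3,4,0],0,1]
    - [[-0.4,5,0],0,1]
    - [[-0.4,5,0],0,1]
    - [[-0.5,5,0],0,1]
    - [[-0.4,5,0],0,1]
    - [[-0.3,4,0],0,1]
    - [[-0.2,2,0],0,1]
    - [[0,0,0],0,1]

```text
t: 12.85
tcp_pos: [0.4902, -0.0243, 0.0608]
tool_rot: [-0.041, 0.999, 0.0, -0.0]
force: [1.1, 0.3, 0.4]
finger_gap: 0.3
```

Run:
```python
from h import *
F,sd,P,s=fz(5); print(F,sd,P,s['t'])
```

```text
[0.16120318 0.97903894 0.7127437 ] [0.65820243 0.51448731 0.32167442] [ 0.49011205 -0.02448085  0.06077419] 13.1
```

Call:
arm_command:
  rows:
    - [[-0.2,2.5,0],0,1]
    - [[-0.2,2.5,0],0,1]
    - [[-0.2,2.5,0],0,1]
    - [[-0.2,2.5,0],0,1]
    - [[0,0,0],0,1]

```text
t: 13.72
tcp_pos: [0.4894, -0.0143, 0.0608]
tool_rot: [-0.041, 0.999, 0.0, -0.0]
force: [-0.3, 0.6, 0.2]
finger_gap: 0.299
```

```bash
cat > f.py <<'E'
from h import *
F,sd,P,s=fz(4); print(F.round(2),sd.round(2),P.round(4),s['t'],'along',((P[:2]-[.4947,-.0747])@[-.0842,.9964]).round(4))
E
python3 f.py
```

```text
[1.06 0.86 1.35] [0.28 0.17 0.41] [ 0.4894 -0.0144  0.0608] 13.925 along 0.0605
```

Call:
arm_command:
  rows:
    - [[-0.2,2.5,0],0,1]
    - [[-0.2,2.5,0],0,1]
    - [[0,0,0],0,1]

```text
t: 14.3
tcp_pos: [0.489, -0.0095, 0.0608]
tool_rot: [-0.041, 0.999, 0.0, 0.0]
force: [0.4, 0.1, 1.0]
finger_gap: 0.3
```

```bash
python3 f.py
```

```text
[0.31 0.68 1.16] [0.2  0.48 0.32] [ 0.489  -0.0095  0.0608] 14.5 along 0.0655
```

Call:
arm_command:
  rows:
    - [[-0.2,2.5,0],0,1]
    - [[-0.2,2.5,0],0,1]
    - [[0,0,0],0,1]

```text
t: 14.88
tcp_pos: [0.4886, -0.0044, 0.0608]
tool_rot: [-0.041, 0.999, 0.0, -0.0]
force: [0.8, 0.4, 0.2]
finger_gap: 0.3
```

```bash
python3 f.py
```

```text
[0.37 0.83 0.93] [0.32 0.56 0.08] [ 0.4886 -0.0045  0.0608] 15.075 along 0.0705
```

Call:
arm_command:
  rows:
    - [[-0.2,2.5,0],0,1]
    - [[-0.2,2.5,0],0,1]
    - [[0,0,0],0,1]

```text
t: 15.45
tcp_pos: [0.4882, 0.0005, 0.0608]
tool_rot: [-0.041, 0.999, 0.0, -0.0]
force: [-0.2, 0.7, 1.0]
finger_gap: 0.305
```

```bash
python3 f.py
```

```text
[0.27 0.59 1.01] [0.38 0.6  0.85] [0.4882 0.0005 0.0608] 15.65 along 0.0755
```

Call:
arm_command:
  rows:
    - [[-0.2,2.5,0],0,1]
    - [[-0.2,2.5,0],0,1]
    - [[0,0,0],0,1]

```text
t: 16.02
tcp_pos: [0.4878, 0.0055, 0.0608]
tool_rot: [-0.041, 0.999, 0.0, -0.0]
force: [-0.1, -0.8, 0.1]
finger_gap: 0.3
```

```bash
python3 f.py
```

```text
[0.71 0.65 0.98] [0.55 0.34 0.46] [0.4878 0.0055 0.0608] 16.225 along 0.0805
```

Call:
arm_command:
  rows:
    - [[-0.2,2.5,0],0,1]
    - [[-0.2,2.5,0],0,1]
    - [[0,0,0],0,1]

```text
t: 16.6
tcp_pos: [0.4874, 0.0105, 0.0608]
tool_rot: [-0.041, 0.999, 0.0, -0.0]
force: [0.2, -0.1, 0.5]
finger_gap: 0.298
```

```bash
python3 f.py
```

```text
[-0.    0.77  0.75] [0.64 0.32 0.29] [0.4874 0.0105 0.0608] 16.8 along 0.0855
```

Call:
arm_command:
  rows:
    - [[-0.2,2.5,0],0,1]
    - [[-0.2,2.5,0],0,1]
    - [[0,0,0],0,1]

```text
t: 17.18
tcp_pos: [0.487, 0.0155, 0.0608]
tool_rot: [-0.041, 0.999, 0.0, -0.0]
force: [0.4, -0.6, 1.5]
finger_gap: 0.3
```

```bash
python3 f.py
```

```text
[0.42 0.81 0.92] [0.22 0.36 0.46] [0.487  0.0155 0.0608] 17.375 along 0.0906
```

Call:
arm_command:
  rows:
    - [[-0.2,2.5,0],0,1]
    - [[-0.2,2.5,0],0,1]
    - [[0,0,0],0,1]

```text
t: 17.75
tcp_pos: [0.4866, 0.0206, 0.0608]
tool_rot: [-0.041, 0.999, 0.0, -0.0]
force: [0.2, -0.2, 1.7]
finger_gap: 0.299
```

```bash
python3 f.py
```

```text
[0.68 0.39 0.85] [0.32 0.64 0.42] [0.4866 0.0205 0.0608] 17.95 along 0.0956
```

Call:
arm_command:
  rows:
    - [[-0.2,2.5,0],0,1]
    - [[-0.2,2.5,0],0,1]
    - [[0,0,0],0,1]

```text
t: 18.32
tcp_pos: [0.4862, 0.0255, 0.0608]
tool_rot: [-0.041, 0.999, 0.0, -0.0]
force: [0.6, 0.7, 0.8]
finger_gap: 0.297
```

```bash
python3 f.py
```

```text
[0.28 0.57 1.04] [0.31 0.39 0.28] [0.4862 0.0255 0.0608] 18.525 along 0.1005
```

Call:
arm_command:
  rows:
    - [[-0.2,2.5,0],0,1]
    - [[-0.2,2.5,0],0,1]
    - [[0,0,0],0,1]

```text
t: 18.9
tcp_pos: [0.4854, 0.0307, 0.0606]
tool_rot: [-0.041, 0.999, 0.0, -0.001]
force: [-0.7, 0.6, -1.2]
finger_gap: 0.295
```

```bash
python3 f.py
```

```text
[-0.01  0.47 -1.46] [0.62 0.41 0.43] [0.4856 0.0304 0.0607] 19.1 along 0.1055
```

The force fell to the free-hanging value (−1.5 N), so the foot dropped between 100.5 and 105.5 mm along the slot. I'll stop there, nudge 1 mm off the near wall and lower.

Call:
arm_command:
  rows:
    - [[-0.1,1,0],0,1]
    - [[0,0,-1],0,1]
    - [[0,0,-1.5],0,1]
    - [[0,0,-1.5],0,1]
    - [[0,0,-1],0,1]
    - [[0,0,-1],0,1]
    - [[0,0,0],0,1]
    - [[0,0,0],0,1]

```text
t: 20.1
tcp_pos: [0.4858, 0.0313, 0.0548]
tool_rot: [-0.041, 0.999, -0.0, 0.0]
force: [0.1, -0.2, -1.4]
finger_gap: 0.304
```

```bash
python3 f.py
```

```text
[ 0.12 -0.02 -1.22] [0.33 0.66 0.24] [0.4858 0.0313 0.0548] 20.3 along 0.1064
```

Call:
arm_command:
  rows:
    - [[0,0,-1],0,1]
    - [[0,0,-0.7],0,1]
    - [[0,0,-0.5],0,1]
    - [[0,0,0],0,1]
    - [[0,0,0],0,1]

```text
t: 20.92
tcp_pos: [0.4858, 0.0313, 0.0526]
tool_rot: [-0.041, 0.999, -0.0, 0.0]
force: [-0.4, -0.4, -1.3]
finger_gap: 0.3
```

```bash
python3 f.py; python3 f.py
```

```text
[-0.07 -0.02 -1.57] [0.44 0.4  0.06] [0.4858 0.0313 0.0526] 21.125 along 0.1064
[-0.18  0.37 -1.24] [0.87 0.32 0.42] [0.4858 0.0313 0.0526] 21.325 along 0.1064
```

Call:
arm_command:
  rows:
    - [[0,0,-0.5],0,1]
    - [[0,0,-0.5],0,1]
    - [[0,0,0],0,1]
    - [[0,0,0],0,1]

```text
t: 21.82
tcp_pos: [0.4857, 0.0313, 0.0516]
tool_rot: [-0.041, 0.999, -0.0, -0.0]
force: [0.7, 0.9, -1.4]
finger_gap: 0.303
```

```bash
python3 f.py; python3 f.py
```

```text
[-0.01 -0.42 -1.19] [0.08 0.26 0.43] [0.4858 0.0313 0.0516] 22.025 along 0.1064
[ 0.04 -0.19 -0.58] [0.38 0.28 0.57] [0.4858 0.0313 0.0516] 22.225 along 0.1064
```

Call:
arm_command:
  rows:
    - [[0,0,-0.6],0,1]
    - [[0,0,0],0,1]
    - [[0,0,0],0,1]

```text
t: 22.6
tcp_pos: [0.4858, 0.0313, 0.0511]
tool_rot: [-0.041, 0.999, -0.0, 0.0]
force: [-1.0, 0.9, 0.7]
finger_gap: 0.299
```

```bash
python3 f.py; python3 f.py
```

```text
[-0.04  0.45  0.29] [0.6  0.31 0.53] [0.4858 0.0313 0.0511] 22.8 along 0.1064
[-1.04  0.24  0.18] [0.57 0.49 0.45] [0.4858 0.0313 0.051 ] 23.0 along 0.1064
```

The foot touches bottom with about 1.4 N, 11 mm below the floor-contact height. Releasing.

Call:
arm_command:
  rows:
    - [[0,0,0],0,0.3]
    - [[0,0,0],0,0.2]
    - [[0,0,0],0,0.0]
    - [[0,0,0],0,-0.3]
    - [[0,0,0],0,-0.6]
    - [[0,0,0],0,-0.6]
    - [[0,0,0],0,-0.6]

```text
t: 23.88
tcp_pos: [0.4858, 0.0313, 0.051]
tool_rot: [-0.041, 0.999, -0.0, -0.0]
force: [0.7, -0.3, -0.1]
finger_gap: 0.801
```

Run:
```python
from h import *
F,sd,P,s=fz(5); print(F,sd,P,s['finger_gap'],s['t'])
im=manip.snapshot('scene');cv2.imwrite('pics/s9.png',im)
c=crop(im,256,130,326,190,10);c=cv2.convertScaleAbs(c,alpha=1.6);cv2.imwrite('pics/w9.png',c)
```

```text
[-0.09345503 -0.10426354 -0.10854034] [0.35868751 0.79790799 0.18623225] [0.48577312 0.0313085  0.05100798] 0.8000343674832538 24.125
```

View pics/w9.png

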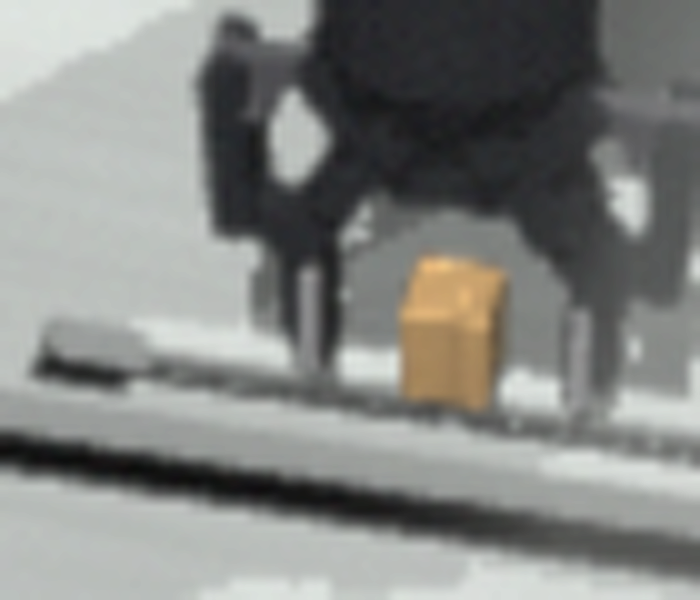

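The pin stands alone and upright between the open fingers, with the knob at crop (452,335) low over the slot. Retreating straight up.

Call:
arm_command:
  rows:
    - [[0,0,5],0,-0.6]
    - [[0,0,15],0,-0.8]
    - [[0,0,25],0,-1]
    - [[0,0,40],0,-1]
    - [[0,0,40],0,-1]
    - [[-10,0,25],0,-1]
    - [[-30,40,0],0,-1]
    - [[-20,50,0],0,-1]
    - [[0,50,0],0,-1]
    - [[0,50,0],0,-1]
    - [[0,30,0],0,-1]
    - [[0,0,0],0,-1]

```text
t: 25.68
tcp_pos: [0.4255, 0.2531, 0.202]
tool_rot: [-0.043, 0.999, 0.0, 0.001]
force: [-0.4, -1.0, -1.0]
finger_gap: 1.002
```

Run:
```python
from h import *
im=manip.snapshot('scene');t=manip.snapshot('top');s=manip.sense();print(s['tcp_pos'],s['t'],s['force'])
cv2.imwrite('pics/s10.png',im);cv2.imwrite('pics/t10.png',t)
P=np.array([.4858,.0313]);ax=np.array([-.0823,.9966]);nx=np.array([ax[1],-ax[0]])
c=crop(im,256,130,326,190,8);c=cv2.convertScaleAbs(c,alpha=1.6)
def pt(X): u=proj('scene',X); q=(u-[256,130]+.5)*8-.5; return [int(round(v)) for v in q]
for z in(.044,.078):
    cv2.polylines(c,[np.array([pt([*(P+a*.013*nx+b*.013*ax),z]) for a,b in((1,1),(1,-1),(-1,-1),(-1,1))])],True,(0,255,0),1)
cv2.imwrite('pics/w10.png',c)
cv2.imwrite('pics/v10.png',crop(t,290,210,400,265,7))
```

```text
[0.42536593 0.25102146 0.20156604] 25.775 [ 0.56967615 -0.58111024 -0.13495735]
```

View pics/w10.png

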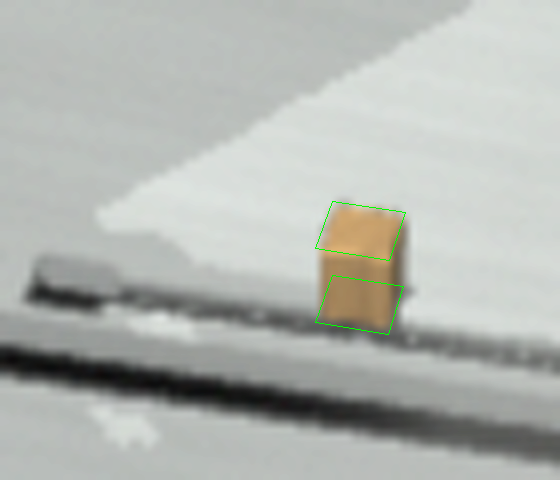

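View pics/v10.png

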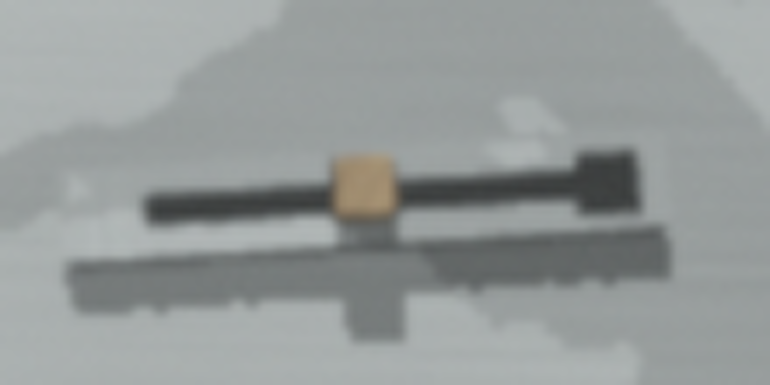

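View pics/s10.png

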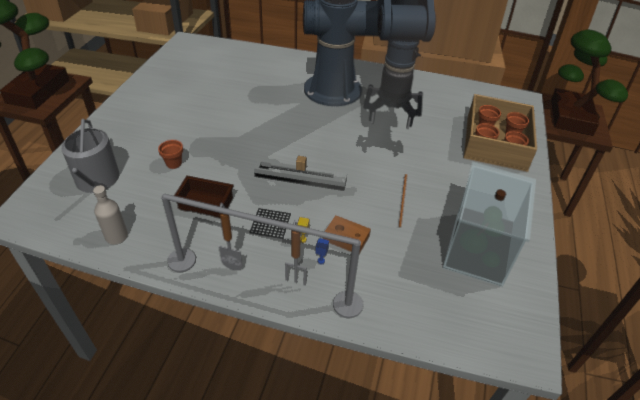

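The pin stands upright at scene (301,162). In the crop its knob at (362,268) matches the outline drawn for 44–78 mm height, i.e. fully down, and the other objects are where they were. Handing in.

Run:
```python
from station import manip
print(manip.sign_off())
```

```text
the job is handed in; nothing more can be done
None
```

The pin is standing upright in the hidden groove, fully down, and I handed the job in at about 26 s with the arm clear of everything.

- **Slide:** I lifted the wooden-knobbed pin out of its block and let its foot in through the window. It slid along the floor under about 2 N, with a brief 2.6 N at first touch. It dropped about 105 mm from the window's centre, where the vertical force fell to the pin's free weight. I stopped there and moved on 1 mm to keep clear of the near wall.
- **Seating:** I lowered it until it touched bottom with about 1.4 N. That was about 11 mm below where it first touched the floor, against the stated 10 mm, so about 1 mm of disagreement, within my contact estimate. Then I released it and backed off.
- **Last checks:** In the final scene view the knob matches the fully-down height of 44–78 mm to within about 1 mm. In the top view it sits upright over the slot, and the other things look undisturbed.
- **Small disagreements:** The two cameras and the arm's own position differed by 1–2 mm across the slot. Force readings were noisy, about ±0.5 N, so I averaged them. A few sideways readings of about 1 N came up, which I put down to friction. I saw no jamming.

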